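Put the toolroom instruments back on their silhouettes

ROBOT

A 6-joint arm with a two-finger parallel gripper is mounted at the origin on the work surface. World frame = base frame: x ahead of the robot, y to its left, z up, the work surface at z = 0. Lengths are in m, angles in rad, forces in N, time in s.
With the tool pointing down it reaches from about 0.35 to 0.775 m from the base axis. Payload 5.5 kg.
Tool frame: the origin (TCP) lies where the fingers leave the gripper's body, on its centre line; the fingertips stand 73 mm ahead of it and the grasp point (between the pads) lies 54 mm ahead of it; z points along the fingers, y is the direction in which the jaws open and shut (so a half turn about z gives the same grasp; the last joint's range is limited). The gripper opens to 85 mm and grips with 20 to 120 N. Pads are 22 mm wide; open, the fingers measure 114 mm over their backs; the gripper's body (76 mm by 85 mm) begins 54 mm behind the grasp point. The pads swing forward as they close: fully open they stand 13 mm farther back than shut.
Start: joints at [-1.241, 0.313, 0.046, 1.304, 0, 1.431], TCP at [0.26, -0.513, 0.304] pointing down, gripper open.
Joint ranges: [-2.76, 2.76], [-0.86, 1.69], [-1.03, 1.26], [-2.2, 2.34], [-1.47, 1.5], [-3.14, 3.14]. Speed limits (rad/s): [2.57, 2.57, 3.14, 3.14, 3.14, 3.14].

INTERFACE

Orientations are given as a unit quaternion [w, x, y, z].
In Python, from workcell import env, read_camera, job, cut_out gives the robot as it stands.
- The arm moves only by the tool servo_tool, never from a script. Its argument "deltas" is a list of rows, each an object of numbers: "dx", "dy", "dz": the shift along the world's x, y, z in mm; "rx", "ry", "rz": the turn, a rotation vector about the world's x, y, z in rad; "fingers": the closure, from -1 (fully open) to 1 (shut). A call has 1 to 8 rows; each row shifts and turns the commanded pose from where the row before left it; what a row does not reach is not made up. A row lasts 1/10 s, in which the tool goes at most 50 mm and 8.59 degrees, less where a joint would pass 70% of its speed; a pose out of reach is approached as far as the arm can. A call is refused whole if a number of a shift passes 50 or a number of a turn 0.15, either way. A call with a gripper value outside its range is refused whole. The fingers move at their own pace and stop on an object; "newtons" is the grip in N (left out, the last holds). Time passes only in rows, so rows that do not move let the fingers close. It gives the time, the measured TCP pose, the force and the opening at its end, in the units of the state.
- env.get_state(): the state, without advancing time (a new reading comes with each control period).
- read_camera(name): name is "side" or "top" or "wrist"; returns a dict with "img" (400x640x3 uint8, red, green, blue), "intrinsics" (3x3 intrinsics, pixels), "k1" (the pictures are not rectified: a ray, as slopes to the right and down, at radius r is drawn at 1 + k1 r^2 times it, then the intrinsics apply), "extrinsics" (4x4, takes a point from camera to world coordinates); the wrist camera has in their place "hand_eye" (4x4, takes a point from camera to tool coordinates, whose origin is the TCP and whose axes are the flange's). Camera axes: x right, y down, z forward; pixel columns grow to the right and rows downward; lengths in m; the calibration is good to about 2 mm. A picture is of the moment at which its call begins: read the wrist's pose just before it. There is no depth.
- job.hand_in(): hands the job in, once; it reports no verdict.
Trained networks look in the newest picture that a camera, given by its name, has taken for a name from the list of things; names that differ only in an ending like _2 or _b are one class to them, and where a whole thing is asked for, a point or a joint stands for the part that bears it (a point fixed in the world has none). Each returns a list of dicts, best first, with "confidence" (0 to 1); they miss things now and then, are a little off and sometimes report something else, mostly with a low value. They report only what shows in the picture. A call takes as long as a camera call. They do not tell look-alikes from the thing itself.
- cut_out(target, camera): "region" (400x640 bool, what is visible of it) and "extent" ([left, top, right, bottom] in pixels, round what is visible of it).
The state is a dict: "clock": time; "joint_pos": joint angles; "qvel": joint speeds; "tau": joint torques, N m; "tcp_pos": TCP position; "orientation": TCP orientation; "wrist_force": force on the tool from outside, world axes, zero at the start; "ft_torque": the same for the moment, N m; "finger_gap": finger opening in m.
Only numpy, scipy, OpenCV 4.12 (cv2) and the standard library are available. Lean on these libraries where they do the work, as an engineer would, in place of code of your own. Each camera call takes 0.05 s, during which the arm holds its last target. There are 200 camera calls.

TASK

The die inspection is finished, so put the tools away: lay the micrometer, the radius block, the brass dial cover and the black pin chuck each on the rest plate that shows its own silhouette, squarely covering it (the micrometer with its frame and ratchet end the way the silhouette shows). Set each one down flat rather than dropping it, and leave the white gauge block and the V-block where they are on the inspection plate.

Things in the scene. Friction and masses are not known exactly. Their poses are not given: they have to be found in the camera images.
- micrometer: Chrome micrometer, loose, flat on the 30 mm high cast-iron inspection plate, 0.2 kg, 18 mm thick. Origin on the underside below the grip point on the thimble (round, diameter 18 mm, x -10 to +34, axis at z 9 mm); z up, x along the barrel to the ratchet end (x +49). C-frame with black grip: x -81 to -17, y -43 to +6 mm. Grip across y.
- radius_block: Ground steel radius block with both ends fully rounded (15 mm radius): from above a stadium 64 (x) by 30 (y) mm, 22 mm high, loose, 0.28 kg, on the inspection plate. Origin at the centre of its underside, x along its length, z up. Its ends are alike. Grip across y.
- dial_cover: Brass dial face cover: a disc 56 mm in diameter, 8 mm thick, with a round hub 26 mm in diameter in the middle, rising to 26 mm above the underside; loose, 0.12 kg, on the inspection plate. Origin at the centre of its underside, z up. Grip the hub, fingertips above the disc.
- pin_chuck: Black double-ended pin chuck lying on a flat: hexagonal body 66 mm long, 14 mm across flats, a narrower nose and chrome tip at each end, 100 mm in all; loose, 0.06 kg, on the inspection plate. Origin on its axis at mid length, 7 mm above what it lies on; x along the axis. Its ends are alike. Grip across y.
- micrometer_plate: Fixed charcoal plate, 150 (x) by 85 (y) by 6 mm, flat on the bench beside the inspection plate, origin at the centre of its underside, flat top (nothing recessed) with a yellow silhouette: the micrometer's. Lying on it, the micrometer has its origin at x +15, y +16, z +6 mm of this plate and its x axis along this plate's +x (ratchet end to +x).
- block_plate: Fixed charcoal plate, 150 (x) by 85 (y) by 6 mm, flat on the bench beside the inspection plate, origin at the centre of its underside, flat top (nothing recessed) with a yellow silhouette: a stadium (the radius block's), centred, long along x.
- cover_plate: Fixed charcoal plate, 150 (x) by 85 (y) by 6 mm, flat on the bench beside the inspection plate, origin at the centre of its underside, flat top (nothing recessed) with a yellow silhouette: a round disc (the dial cover's), centred.
- chuck_plate: Fixed charcoal plate, 150 (x) by 85 (y) by 6 mm, flat on the bench beside the inspection plate, origin at the centre of its underside, flat top (nothing recessed) with a yellow silhouette: a slim bar with stepped narrower ends (the pin chuck's), centred, long along x.
- gauge_block: White ceramic gauge block, 30 (x) by 12 (y) by 20 (z) mm, loose, standing on the inspection plate among the tools near its middle. Origin at the centre of its underside. To be left where it is.
- v_block: Steel V-block, 50 by 50 mm, 42 mm high with a groove along x on top, loose, on the far edge of the inspection plate. Origin at the centre of its underside. To be left where it is.
Mind the look-alikes: they are no part of the job. Leave any brown or orange look-alike of the micrometer alone. Leave any red look-alike of the chuck_plate alone.

How it is judged:
At the end, for the whole second after the job is handed in: Each tool lies flat on its own plate, released and still: block, cover and chuck centred within 12 mm, micrometer within 11 mm in plate x and y of its silhouette and the same way round; all but the cover in line within 0.25 rad. Gauge block and V-block moved under 15 mm (x of micrometer in the frame of micrometer_plate between 0.004 and 0.026 m and y of micrometer in the frame of micrometer_plate between 0.005 and 0.027 m and z of micrometer in the frame of micrometer_plate between 0.002 and 0.01 m and x of micrometer_plate in the frame of micrometer below 0.004 m and y of micrometer_plate in the frame of micrometer below 0.004 m and angle between each of micrometer, radius_block, dial_cover's own z axis and vertical below 0.12 rad and horizontal distance between radius_block and block_plate below 0.012 m and z of radius_block in the frame of block_plate between 0.002 and 0.01 m and horizontal distance between dial_cover and cover_plate below 0.012 m and z of dial_cover in the frame of cover_plate between 0.002 and 0.01 m and horizontal distance between pin_chuck and chuck_plate below 0.012 m and z of pin_chuck in the frame of chuck_plate between 0.009 and 0.017 m and angle between the x axis of micrometer and the x axis of micrometer_plate, either way round below 0.25 rad and angle between the x axis of radius_block and the x axis of block_plate, either way round below 0.25 rad and angle between the x axis of pin_chuck and the x axis of chuck_plate, either way round below 0.25 rad and linear speed of each of micrometer, radius_block, dial_cover, pin_chuck below 0.02 m/s and distance of each of gauge_block, v_block from where it was at the start of the episode below 0.015 m); the robot touches nothing.
It fails at once if the gauge block is moved by more than 15 mm (distance of gauge_block from where it was at the start of the episode above 0.015 m).
It fails at once if the v block is moved by more than 15 mm (distance of v_block from where it was at the start of the episode above 0.015 m).
It fails at once if one of the four tools is dropped or thrown (faster than 0.65 m/s with no finger on it, a fall of about 2 cm) ((linear speed of micrometer above 0.65 m/s and contact force between the fingers and micrometer below 0.1 N) or (linear speed of radius_block above 0.65 m/s and contact force between the fingers and radius_block below 0.1 N) or (linear speed of dial_cover above 0.65 m/s and contact force between the fingers and dial_cover below 0.1 N) or (linear speed of pin_chuck above 0.65 m/s and contact force between the fingers and pin_chuck below 0.1 N)).
It also fails if it takes over 112 s, if anything falls off the work surface, if the arm or the gripper's body presses on something with over 40 N, if the wrist force passes 120 N, or if a joint passes its speed limit or range.

## Working session

There is one attempt and no reset: what is moved stays moved. The work goes in short steps, Python scripts to look and compute and a tool call to move; the robot and the scene stay as the last step left them, time stands still between calls to the robot, and variables do not carry over. Pictures are saved under pics/ and viewed, about 12 in all and at most 16, crops included, and the job is handed in when it is done.

Besides the shell and the picture viewer there is one more tool, called after "Emit:" by a JSON object that holds its "op" and its "data". servo_tool: Moves the arm, as the interface text tells. Its arguments: {"type":"object","properties":{"deltas":{"type":"array"},"newtons":{"type":"number"}},"required":["deltas"]}

```bash
mkdir -p pics; ls
python3 - <<'E'
from workcell import env, read_camera
import cv2
s=env.get_state(); print(s)
for n in ("top","side"):
    c=read_camera(n); cv2.imwrite(f"pics/{n}0.png",c["img"][:,:,::-1]); print(n,c["intrinsics"],c["k1"],c["extrinsics"])
E
```

```text
pics
{'clock': 0.0, 'joint_pos': array([-1.24059968e+00,  3.14009103e-01,  4.49693561e-02,  1.30357017e+00,
       -8.25393191e-06,  1.43119891e+00]), 'qvel': array([-0.00150135,  0.00103281,  0.00078595, -0.00147716,  0.00324726,
       -0.00048272]), 'tau': array([ 1.87193286e-04, -4.80625033e+01,  2.98535264e+01,  1.93358981e-02,
       -1.56906594e-05, -1.01619321e-05]), 'tcp_pos': array([ 0.26017307, -0.51235396,  0.30299985]), 'orientation': array([-9.02288459e-04,  9.72537911e-01,  2.32742754e-01, -9.03947779e-05]), 'wrist_force': array([ 0.77361581, -0.30879437,  0.12943797]), 'ft_torque': array([ 0.02869077, -0.00645288, -0.01949256]), 'finger_gap': 0.08555771543416534}
top [[515.08825094   0.         316.94161127]
 [  0.         515.08825094 198.3840416 ]
 [  0.           0.           1.        ]] -0.012086126882149212 [[-6.31970951e-04 -9.95857333e-01  9.09272965e-02  3.60730139e-01]
 [-9.99964548e-01 -1.34153514e-04 -8.41932331e-03 -3.97365986e-02]
 [ 8.39664307e-03 -9.09293937e-02 -9.95821943e-01  1.51011538e+00]
 [ 0.00000000e+00  0.00000000e+00  0.00000000e+00  1.00000000e+00]]
side [[465.35123634   0.         312.94908285]
 [  0.         465.35123634 202.01723757]
 [  0.           0.           1.        ]] -0.12191787823117782 [[ 0.96869342 -0.17955753  0.17144138  0.25871854]
 [-0.24817855 -0.6826969   0.6872644  -1.03056969]
 [-0.006361   -0.70829657 -0.70588632  1.06909796]
 [ 0.          0.          0.          1.        ]]
```

View pics/top0.png

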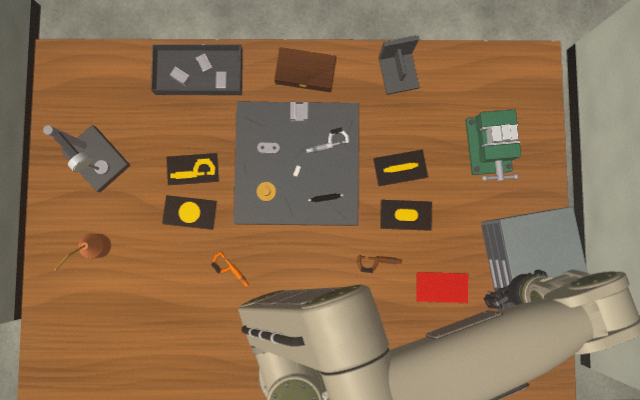

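View pics/side0.png

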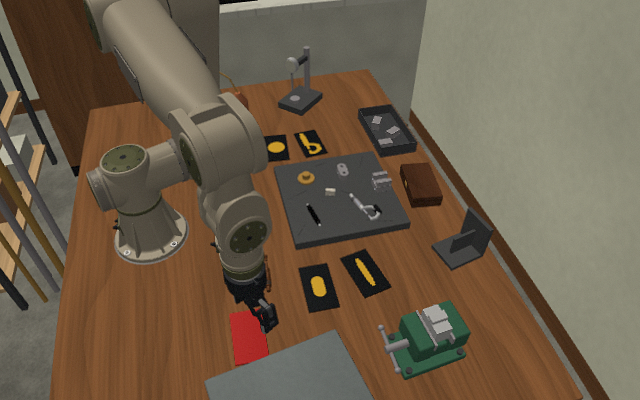

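The top view shows these candidates:
- **Micrometer:** chrome at (327,140), which I choose. The look-alikes are orange (230,268) and brown (378,262).
- **Other tools:** block (268,148), cover (266,191), chuck (325,197).
- **Leave in place:** gauge block (297,171), V-block (299,111).
- **Plates:** micrometer (192,168), cover (189,212), chuck (401,167), block (406,215). The red plate (442,287) is a look-alike.

```bash
cat > h.py <<'E'
import numpy as np, cv2
from scipy.spatial.transform import Rotation as R
from workcell import env, read_camera, job, cut_out
def snap(n):
    s=env.get_state(); c=read_camera(n)
    if n=="wrist":
        T=np.eye(4); q=s["orientation"]; T[:3,:3]=R.from_quat([q[1],q[2],q[3],q[0]]).as_matrix(); T[:3,3]=s["tcp_pos"]
        c["T"]=T@c["hand_eye"]
    else: c["T"]=c["extrinsics"]
    return c
def p2w(c,px,z):
    px=np.atleast_2d(np.asarray(px,float)); K=c["intrinsics"]
    d=(px-K[:2,2])/[K[0,0],K[1,1]]; u=d.copy()
    for _ in range(10): u=d/(1+c["k1"]*(u**2).sum(1,keepdims=True))
    r=np.c_[u,np.ones(len(u))]@c["T"][:3,:3].T; o=c["T"][:3,3]
    return (o+r*((z-o[2])/r[:,2])[:,None])[:,:2]
def w2p(c,P):
    q=(np.atleast_2d(P)-c["T"][:3,3])@c["T"][:3,:3]; u=q[:,:2]/q[:,2:]
    K=c["intrinsics"]; return u*(1+c["k1"]*(u**2).sum(1,keepdims=True))*[K[0,0],K[1,1]]+K[:2,2]
def rect(c,z,x0,x1,y0,y1,mm=1.0,img=None):
    "metric top-down picture at height z: rows = x falling from x1, cols = y falling from y1"
    xs=np.arange(x1,x0,-mm/1000); ys=np.arange(y1,y0,-mm/1000)
    X,Y=np.meshgrid(xs,ys,indexing="ij"); p=w2p(c,np.c_[X.ravel(),Y.ravel(),np.full(X.size,z)]).astype(np.float32)
    return cv2.remap(c["img"] if img is None else img,p[:,0].reshape(X.shape),p[:,1].reshape(X.shape),cv2.INTER_LINEAR)
def pca(c,m,z):
    v,u=np.nonzero(m); w=p2w(c,np.c_[u,v],z); ctr,(a,b),ang=cv2.minAreaRect((w*1000).astype(np.float32))
    if a<b: ang+=90
    e=np.linalg.eigh(np.cov(w.T))[1][:,1]
    return w.mean(0)*1000, np.array(ctr), sorted((a,b)), (np.degrees(np.arctan2(e[1],e[0]))+90)%180-90,(ang+90)%180-90
E
python3 - <<'E'
from h import *
c=snap("top"); np.set_printoptions(precision=1,suppress=True)
for n,z in dict(micrometer=.039,radius_block=.046,dial_cover=.036,pin_chuck=.037,gauge_block=.045,v_block=.06,micrometer_plate=.006,block_plate=.006,cover_plate=.006,chuck_plate=.006).items():
    for d in cut_out(n,"top")[:3]: print(n,round(d["confidence"],2),d["extent"],*pca(c,d["region"],z))
im=rect(c,.036,.3,.75,-.4,.4,1.0)
cv2.imwrite("pics/rect.png",im[:,:,::-1])
E
```

```text
micrometer 0.76 [211.5, 250.1, 247.9, 281.1] [298.4 201.7] [288.8 198.3] [45.541770935058594, 122.46052551269531] 54.00885011748906 45.55833435058594
micrometer 0.69 [306.9, 129.3, 350.6, 156.1] [663.3 -89. ] [665.2 -78.9] [48.298126220703125, 125.85778045654297] -60.19965089632254 -71.29892539978027
micrometer 0.59 [356.2, 256.1, 399.7, 272.3] [ 313.2 -217.7] [ 307.1 -226.2] [46.86445236206055, 122.66461944580078] -82.68082023818147 86.59335327148438
radius_block 0.56 [255.5, 143.9, 280.2, 154.1] [640.2  89. ] [639.5  88.8] [33.75932312011719, 64.3479995727539] 86.76954016782923 85.58465576171875
dial_cover 0.62 [255.6, 178.7, 277.8, 199.1] [516.   95.2] [515.2  95.7] [52.834251403808594, 53.2291145324707] 47.33541105194368 45.35033416748047
dial_cover 0.24 [255.4, 144.3, 280.5, 152.4] [641.3  90.4] [641.9  91. ] [29.369489669799805, 60.90462112426758] 86.7253401830607 -89.96132858842611
pin_chuck 0.44 [309.0, 193.6, 343.8, 201.6] [497.9 -74.1] [498.  -73.9] [15.905757904052734, 95.93505859375] -81.23122358650443 -81.83689212799072
v_block 0.65 [288.0, 103.5, 306.4, 124.2] [741.3   1.3] [742.2   2.2] [51.699424743652344, 58.6076545715332] -7.0368506975157175 0.07323288917541504
micrometer_plate 0.6 [170.2, 153.5, 217.4, 185.6] [585.5 315.4] [585.5 315.5] [85.37306213378906, 148.3181915283203] -85.12582698499386 -85.51754236221313
cover_plate 0.93 [162.2, 193.8, 214.5, 233.0] [457.6 321.6] [457.5 322.3] [87.34329223632812, 149.94921875] 81.76217973958785 82.68673706054688
chuck_plate 0.84 [370.2, 147.9, 430.4, 184.1] [ 589.6 -298.4] [ 589.2 -298. ] [86.70845794677734, 151.90992736816406] -81.56111806889487 -79.73278045654297
chuck_plate 0.83 [420.3, 270.9, 469.3, 302.9] [ 240.4 -412.8] [ 239.8 -412.9] [84.56028747558594, 148.6958770751953] 88.38844090643067 88.36018371582031
```

View pics/rect.png

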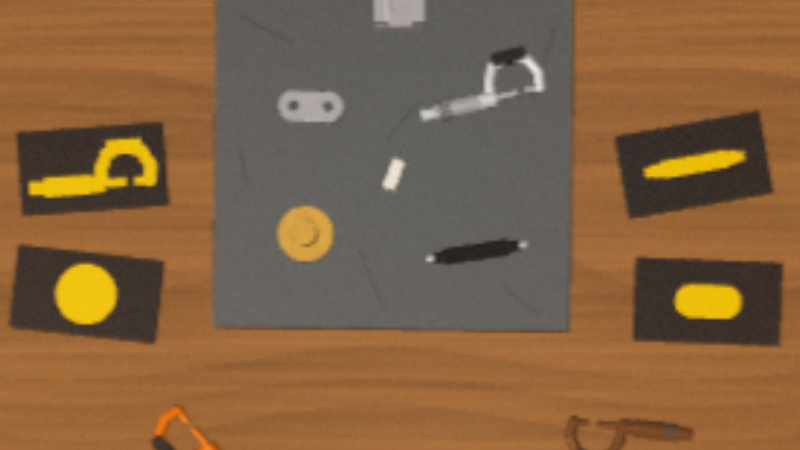

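The wood at bottom left and centre carries the orange and brown micrometers. The chrome one's frame is at rect-pic (513,70) and its ratchet at (425,115). All four silhouettes are clear. I'll move the wrist camera over the inspection plate to get an accurate close look.

Emit:
{"op": "servo_tool", "data": {"deltas": [{"dx": 17,"dy": 32,"dz": 5,"rz": 0.078,"fingers": -1},{"dx": 17,"dy": 32,"dz": 5,"rz": 0.078},{"dx": 17,"dy": 32,"dz": 5,"rz": 0.078},{"dx": 17,"dy": 32,"dz": 5,"rz": 0.078},{"dx": 17,"dy": 32,"dz": 5,"rz": 0.078},{"dx": 17,"dy": 32,"dz": 5,"rz": 0.078},{"dx": 17,"dy": 32,"dz": 5,"rz": 0.078},{"dx": 17,"dy": 32,"dz": 5,"rz": 0.078}]}}

```text
invalid input at $.deltas[0]: expected keys dx, dy, dz, rx, ry, rz, fingers
```

Emit:
{"op": "servo_tool", "data": {"deltas": [{"dx": 17,"dy": 32,"dz": 5,"rz": 0.078},{"dx": 17,"dy": 32,"dz": 5,"rz": 0.078},{"dx": 17,"dy": 32,"dz": 5,"rz": 0.078},{"dx": 17,"dy": 32,"dz": 5,"rz": 0.078},{"dx": 17,"dy": 32,"dz": 5,"rz": 0.078},{"dx": 17,"dy": 32,"dz": 5,"rz": 0.078},{"dx": 17,"dy": 32,"dz": 5,"rz": 0.078},{"dx": 0,"dy": 0,"dz": 0}]}}

```text
invalid input at $.deltas[0]: expected keys dx, dy, dz, rx, ry, rz, fingers
```

Run:
```python
from h import *
c=snap("wrist"); np.set_printoptions(precision=1,suppress=True)
print(env.get_state()["tcp_pos"],c["T"],c["hand_eye"],c["intrinsics"],c["k1"])
cv2.imwrite("pics/w1.png",c["img"][:,:,::-1])
for n,z in dict(micrometer=.039,radius_block=.046,dial_cover=.036,pin_chuck=.037,gauge_block=.045).items():
    for d in cut_out(n,"wrist")[:2]: print(n,round(d["confidence"],2),d["extent"],*pca(c,d["region"],z))
```

```text
[ 0.3 -0.5  0.3] [[ 0.5 -0.9 -0.3  0.3]
 [-0.9 -0.4 -0.1 -0.5]
 [ 0.   0.3 -1.   0.4]
 [ 0.   0.   0.   1. ]] [[-0.  -1.  -0.3  0.1]
 [ 1.  -0.   0.  -0. ]
 [-0.  -0.3  1.  -0.1]
 [ 0.   0.   0.   1. ]] [[306.7   0.  320.9]
 [  0.  306.7 200.5]
 [  0.    0.    1. ]] -0.026252231569028405
micrometer 0.62 [51.6, 0.9, 173.6, 44.2] [ 309.4 -254.5] [ 310.  -254.5] [35.07473373413086, 119.75927734375] -72.7901551161373 -71.46370697021484
```

View pics/w1.png

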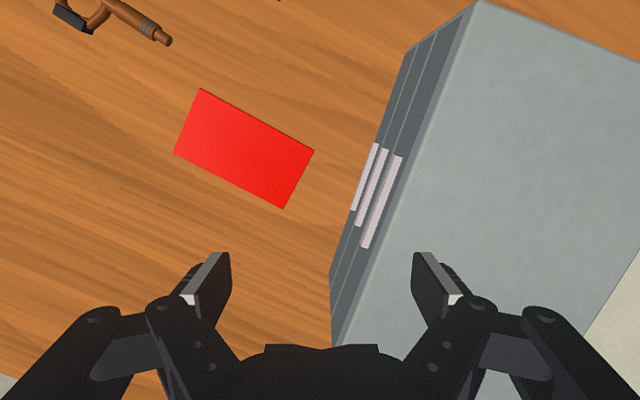

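The arm hasn't moved; every key is required in each row. This view only shows the brown look-alike at (110,20) and the red plate at (245,150).

Emit:
{"op": "servo_tool", "data": {"deltas": [{"dx": 17,"dy": 28,"dz": 5,"rx": 0,"ry": 0,"rz": 0.078,"fingers": -1},{"dx": 17,"dy": 28,"dz": 5,"rx": 0,"ry": 0,"rz": 0.078,"fingers": -1},{"dx": 17,"dy": 28,"dz": 5,"rx": 0,"ry": 0,"rz": 0.078,"fingers": -1},{"dx": 17,"dy": 28,"dz": 5,"rx": 0,"ry": 0,"rz": 0.078,"fingers": -1},{"dx": 17,"dy": 28,"dz": 5,"rx": 0,"ry": 0,"rz": 0.078,"fingers": -1},{"dx": 17,"dy": 28,"dz": 5,"rx": 0,"ry": 0,"rz": 0.078,"fingers": -1},{"dx": 17,"dy": 28,"dz": 5,"rx": 0,"ry": 0,"rz": 0.078,"fingers": -1},{"dx": 17,"dy": 28,"dz": 5,"rx": 0,"ry": 0,"rz": 0.078,"fingers": -1}]}}

```text
clock: 1.75
tcp_pos: [0.3968, -0.2875, 0.3443]
orientation: [0.0, 0.853, 0.521, 0.0]
wrist_force: [0.6, 0.4, -0.3]
finger_gap: 0.0854
```

Emit:
{"op": "servo_tool", "data": {"deltas": [{"dx": 17,"dy": 28,"dz": 5,"rx": 0,"ry": 0,"rz": 0.078,"fingers": -1},{"dx": 17,"dy": 28,"dz": 5,"rx": 0,"ry": 0,"rz": 0.078,"fingers": -1},{"dx": 17,"dy": 28,"dz": 5,"rx": 0,"ry": 0,"rz": 0.078,"fingers": -1},{"dx": 17,"dy": 28,"dz": 5,"rx": 0,"ry": 0,"rz": 0.078,"fingers": -1},{"dx": 17,"dy": 28,"dz": 5,"rx": 0,"ry": 0,"rz": 0.078,"fingers": -1},{"dx": 17,"dy": 28,"dz": 5,"rx": 0,"ry": 0,"rz": 0.078,"fingers": -1},{"dx": 17,"dy": 28,"dz": 5,"rx": 0,"ry": 0,"rz": 0.078,"fingers": -1},{"dx": 17,"dy": 28,"dz": 5,"rx": 0,"ry": 0,"rz": 0.078,"fingers": -1}]}}

```text
clock: 2.55
tcp_pos: [0.5329, -0.0634, 0.3843]
orientation: [0.0, 0.652, 0.758, 0.0]
wrist_force: [1.2, -0.2, 0.9]
finger_gap: 0.0855
```

Run:
```python
from h import *
env.get_state()
c=snap("wrist"); np.set_printoptions(precision=3,suppress=True)
s=env.get_state();print(s["clock"],s["tcp_pos"],s["orientation"],s["qvel"],c["T"][:3])
for n,z in dict(micrometer=.039,radius_block=.046,dial_cover=.036,pin_chuck=.037,gauge_block=.045,block_plate=.006,chuck_plate=.006).items():
    for d in cut_out(n,"wrist")[:2]: print(n,round(d["confidence"],2),d["extent"],*pca(c,d["region"],z))
im=rect(c,.040,.4,.75,-.35,.2,1.0)
cv2.imwrite("pics/w2.png",im[:,:,::-1]); np.save("w2.npy",c,allow_pickle=True)
```

```text
2.6 [ 0.535 -0.06   0.385] [0.    0.65  0.76  0.002] [-0.054 -0.026 -0.052 -0.004 -0.029  0.031] [[ 0.989  0.143  0.043  0.522]
 [ 0.149 -0.948 -0.281  0.008]
 [ 0.001  0.284 -0.959  0.455]]
micrometer 0.89 [392.5, 146.1, 434.0, 235.2] [661.357 -90.42 ] [664.607 -81.674] [52.14385986328125, 131.65806579589844] -60.656408285459406 -72.0134391784668
micrometer 0.89 [146.3, 208.9, 185.4, 283.5] [ 323.989 -208.701] [ 318.004 -219.387] [49.43782424926758, 124.72115325927734] -82.28449736460058 86.75108337402344
radius_block 0.9 [405.7, 31.9, 444.1, 86.4] [640.036  86.289] [639.924  86.051] [34.070125579833984, 67.501220703125] 82.96674048180697 86.71309661865234
radius_block 0.67 [224.0, 257.2, 283.2, 341.5] [ 458.007 -283.501] [ 456.518 -284.936] [80.02930450439453, 140.07896423339844] 86.68763146145739 87.96910858154297
dial_cover 0.62 [304.8, 15.6, 348.2, 66.2] [516.1    92.788] [516.532  92.414] [53.55455017089844, 55.69430923461914] -80.91598574003899 -81.40519332885742
dial_cover 0.49 [222.0, 257.3, 284.3, 339.2] [ 456.662 -290.25 ] [ 455.841 -292.212] [80.32398223876953, 143.658294
[... 156 characters left out ...]
88476562] -81.62470423621176 -82.52933883666992
gauge_block 0.68 [346.7, 110.5, 370.5, 130.1] [573.804   4.01 ] [573.438   4.036] [13.773493766784668, 33.172183990478516] -21.074686224985726 -20.91510009765625
block_plate 0.87 [219.8, 256.9, 281.6, 338.4] [ 451.738 -311.918] [ 450.787 -314.533] [85.01409149169922, 151.95916748046875] 86.42914766476446 87.23269653320312
chuck_plate 0.82 [306.0, 262.5, 356.3, 342.5] [ 588.122 -297.055] [ 588.909 -300.343] [84.27605438232422, 151.99334716796875] -80.96689242940101 -80.66957092285156
chuck_plate 0.82 [101.3, 295.4, 152.3, 315.1] [ 239.103 -354.992] [ 239.308 -358.926] [39.65143966674805, 79.62178039550781] -1.9893427231914984 -1.4114456176757812
```

View pics/w2.png

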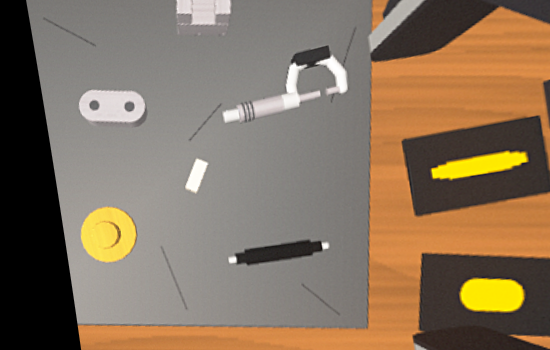

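Wrist and top estimates agree within about 3 mm. The tools show in the wrist rect-pic at block (112,107), cover (108,234), chuck (279,252) and chrome micrometer (275,95). The chuck goes first, and the jaw angle already fits.

Emit:
{"op": "servo_tool", "data": {"deltas": [{"dx": -6,"dy": -2,"dz": -39,"rx": 0,"ry": 0,"rz": 0,"fingers": -0.5},{"dx": -6,"dy": -2,"dz": -39,"rx": 0,"ry": 0,"rz": 0,"fingers": -0.5},{"dx": -6,"dy": -2,"dz": -39,"rx": 0,"ry": 0,"rz": 0,"fingers": -0.5},{"dx": -6,"dy": -2,"dz": -39,"rx": 0,"ry": 0,"rz": 0,"fingers": -0.5},{"dx": -6,"dy": -2,"dz": -39,"rx": 0,"ry": 0,"rz": 0,"fingers": -0.5},{"dx": -5,"dy": -1,"dz": -39,"rx": 0,"ry": 0,"rz": 0,"fingers": -0.5},{"dx": 0,"dy": 0,"dz": 0,"rx": 0,"ry": 0,"rz": 0,"fingers": -0.5},{"dx": 0,"dy": 0,"dz": 0,"rx": 0,"ry": 0,"rz": 0,"fingers": -0.5}], "newtons": 40}}

```text
clock: 3.75
tcp_pos: [0.4969, -0.0763, 0.1503]
orientation: [-0.001, 0.654, 0.757, -0.0]
wrist_force: [1.8, -0.3, 1.2]
finger_gap: 0.0642
```

Run:
```python
from h import *
c=snap("wrist"); np.set_printoptions(precision=4,suppress=True)
s=env.get_state();print(s["clock"],s["tcp_pos"],s["orientation"],s["finger_gap"],s["qvel"])
cv2.imwrite("pics/w3.png",c["img"][:,:,::-1])
# micrometer thimble axis from w2
c=np.load("w2.npy",allow_pickle=True).item()
im=rect(c,.039,.6,.72,-.14,0,.25); g=cv2.cvtColor(im,cv2.COLOR_RGB2GRAY)
cv2.imwrite("pics/mic.png",im[:,:,::-1])
```

```text
3.8 [ 0.4983 -0.0766  0.1516] [0.001  0.6537 0.7568 0.0005] 0.06380049514292972 [ 0.0079 -0.0172  0.0299 -0.0057 -0.0006  0.0021]
```

View pics/w3.png

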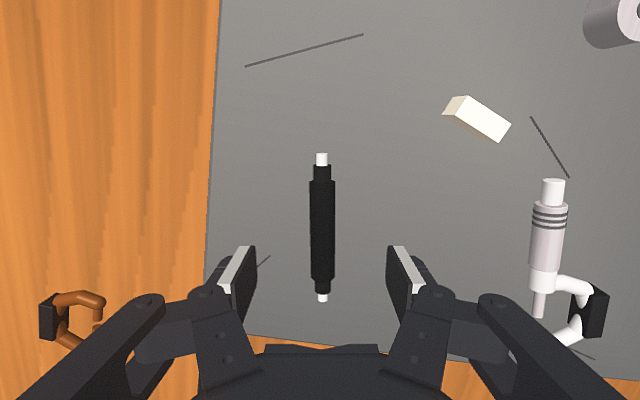

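View pics/mic.png

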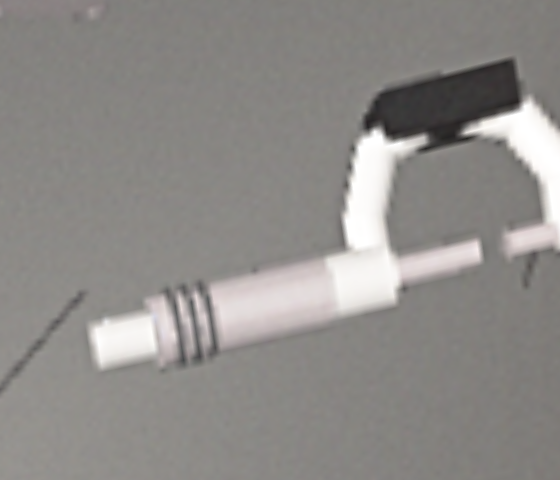

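The chuck is centred between the pads at (322,230). The micrometer crop puts its thimble from (155,333) to (333,288), giving an origin near (645.5,-73) mm and an axis of 104.2°. Now descend and grip the chuck.

Emit:
{"op": "servo_tool", "data": {"deltas": [{"dx": 0,"dy": 0,"dz": -20,"rx": 0,"ry": 0,"rz": 0,"fingers": -0.5},{"dx": 0,"dy": 0,"dz": -20,"rx": 0,"ry": 0,"rz": 0,"fingers": -0.5},{"dx": 0,"dy": 0,"dz": -4,"rx": 0,"ry": 0,"rz": 0,"fingers": -0.5},{"dx": 0,"dy": 0,"dz": 0,"rx": 0,"ry": 0,"rz": 0,"fingers": 1},{"dx": 0,"dy": 0,"dz": 0,"rx": 0,"ry": 0,"rz": 0,"fingers": 1},{"dx": 0,"dy": 0,"dz": 0,"rx": 0,"ry": 0,"rz": 0,"fingers": 1},{"dx": 0,"dy": 0,"dz": 0,"rx": 0,"ry": 0,"rz": 0,"fingers": 1},{"dx": 0,"dy": 0,"dz": 0,"rx": 0,"ry": 0,"rz": 0,"fingers": 1}], "newtons": 40}}

```text
clock: 4.6
tcp_pos: [0.4982, -0.076, 0.1074]
orientation: [0.001, 0.653, 0.757, 0.001]
wrist_force: [-1.0, 0.3, 5.1]
finger_gap: 0.0139
```

Emit:
{"op": "servo_tool", "data": {"deltas": [{"dx": 0,"dy": 0,"dz": 30,"rx": 0,"ry": 0,"rz": 0,"fingers": 1},{"dx": 0,"dy": 0,"dz": 40,"rx": 0,"ry": 0,"rz": 0,"fingers": 1},{"dx": 15,"dy": -37,"dz": 10,"rx": 0,"ry": 0,"rz": 0.02,"fingers": 1},{"dx": 15,"dy": -37,"dz": 0,"rx": 0,"ry": 0,"rz": 0,"fingers": 1},{"dx": 15,"dy": -37,"dz": 0,"rx": 0,"ry": 0,"rz": 0,"fingers": 1},{"dx": 15,"dy": -37,"dz": 0,"rx": 0,"ry": 0,"rz": 0,"fingers": 1},{"dx": 15,"dy": -37,"dz": 0,"rx": 0,"ry": 0,"rz": 0,"fingers": 1},{"dx": 15,"dy": -38,"dz": 0,"rx": 0,"ry": 0,"rz": 0,"fingers": 1}]}}

```text
clock: 5.4
tcp_pos: [0.5878, -0.3002, 0.1863]
orientation: [0.0, 0.646, 0.764, 0.0]
wrist_force: [0.7, -0.2, -0.5]
finger_gap: 0.0136
```

Emit:
{"op": "servo_tool", "data": {"deltas": [{"dx": 0,"dy": 0,"dz": 0,"rx": 0,"ry": 0,"rz": 0,"fingers": 1},{"dx": 0,"dy": 0,"dz": -30,"rx": 0,"ry": 0,"rz": 0,"fingers": 1},{"dx": 0,"dy": 0,"dz": -30,"rx": 0,"ry": 0,"rz": 0,"fingers": 1},{"dx": 0,"dy": 0,"dz": -20,"rx": 0,"ry": 0,"rz": 0,"fingers": 1},{"dx": 0,"dy": 0,"dz": 0,"rx": 0,"ry": 0,"rz": 0,"fingers": 1},{"dx": 0,"dy": 0,"dz": 0,"rx": 0,"ry": 0,"rz": 0,"fingers": 1}]}}

```text
clock: 6.0
tcp_pos: [0.5872, -0.2983, 0.1063]
orientation: [-0.0, 0.646, 0.764, 0.0]
wrist_force: [0.6, 0.6, 0.1]
finger_gap: 0.014
```

Run:
```python
from h import *
c=snap("wrist"); np.set_printoptions(precision=4,suppress=True)
s=env.get_state();print(s["clock"],s["tcp_pos"],s["orientation"],s["finger_gap"],s["wrist_force"])
cv2.imwrite("pics/w4.png",c["img"][:,:,::-1])
for n,z in dict(chuck_plate=.006,pin_chuck=.04).items():
    for d in cut_out(n,"wrist")[:1]: print(n,round(d["confidence"],2),d["extent"],*pca(c,d["region"],z))
```

```text
6.05 [ 0.5878 -0.2988  0.1073] [0.0008 0.6456 0.7637 0.0001] 0.013853477349621595 [ 0.4855 -0.1659 -0.5531]
chuck_plate 0.77 [248.3, 111.4, 398.8, 342.9] [ 584.9877 -268.4047] [ 589.9315 -301.3915] [85.62093353271484, 151.06312561035156] -72.26718697556873 -79.4933853149414
pin_chuck 0.85 [302.6, 165.5, 338.7, 349.0] [ 586.1674 -295.2479] [ 586.7769 -299.7091] [16.210466384887695, 100.2177963256836] -80.41226721016551 -80.4676513671875
```

View pics/w4.png

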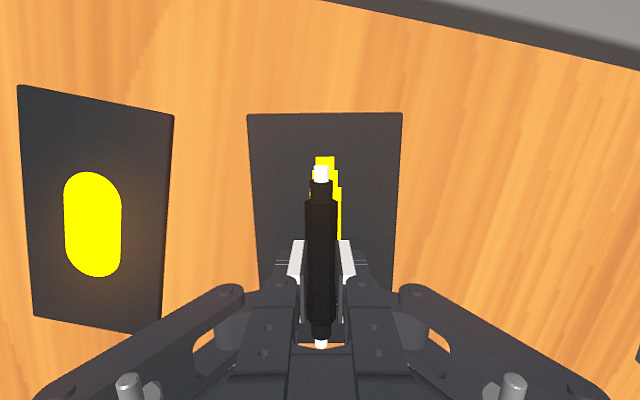

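The chuck is just above its silhouette at (321,250), about 3 mm off in x. I'll correct that, lower it and release.

Emit:
{"op": "servo_tool", "data": {"deltas": [{"dx": 3,"dy": -2,"dz": -10,"rx": 0,"ry": 0,"rz": 0.015,"fingers": 1},{"dx": 0,"dy": 0,"dz": -8,"rx": 0,"ry": 0,"rz": 0,"fingers": 1},{"dx": 0,"dy": 0,"dz": -3,"rx": 0,"ry": 0,"rz": 0,"fingers": 1},{"dx": 0,"dy": 0,"dz": -2,"rx": 0,"ry": 0,"rz": 0,"fingers": 1},{"dx": 0,"dy": 0,"dz": 0,"rx": 0,"ry": 0,"rz": 0,"fingers": 1},{"dx": 0,"dy": 0,"dz": 0,"rx": 0,"ry": 0,"rz": 0,"fingers": 1}]}}

```text
clock: 6.75
tcp_pos: [0.5899, -0.3004, 0.0834]
orientation: [-0.0, 0.64, 0.768, -0.0]
wrist_force: [-2.3, 2.4, 5.0]
finger_gap: 0.0138
```

Emit:
{"op": "servo_tool", "data": {"deltas": [{"dx": 0,"dy": 0,"dz": 0,"rx": 0,"ry": 0,"rz": 0,"fingers": -0.2},{"dx": 0,"dy": 0,"dz": 0,"rx": 0,"ry": 0,"rz": 0,"fingers": -0.4},{"dx": 0,"dy": 0,"dz": 2,"rx": 0,"ry": 0,"rz": 0,"fingers": -0.5},{"dx": 0,"dy": 0,"dz": 10,"rx": 0,"ry": 0,"rz": 0,"fingers": -0.5},{"dx": 0,"dy": 0,"dz": 35,"rx": 0,"ry": 0,"rz": 0,"fingers": -0.5},{"dx": 0,"dy": 0,"dz": 45,"rx": 0,"ry": 0,"rz": 0,"fingers": -0.5},{"dx": 3,"dy": 35,"dz": 15,"rx": 0,"ry": 0,"rz": 0,"fingers": -0.5},{"dx": 5,"dy": 43,"dz": 0,"rx": 0,"ry": 0,"rz": -0.02,"fingers": -0.5}]}}

```text
clock: 7.55
tcp_pos: [0.6002, -0.2248, 0.1949]
orientation: [0.004, 0.649, 0.761, 0.001]
wrist_force: [0.4, 0.6, -0.3]
finger_gap: 0.0641
```

Emit:
{"op": "servo_tool", "data": {"deltas": [{"dx": 6,"dy": 44,"dz": 0,"rx": 0,"ry": 0,"rz": -0.03,"fingers": -0.5},{"dx": 6,"dy": 44,"dz": 0,"rx": 0,"ry": 0,"rz": -0.03,"fingers": -0.5},{"dx": 6,"dy": 44,"dz": 0,"rx": 0,"ry": 0,"rz": -0.03,"fingers": -0.5},{"dx": 6,"dy": 44,"dz": 0,"rx": 0,"ry": 0,"rz": -0.03,"fingers": -0.5},{"dx": 6,"dy": 44,"dz": 0,"rx": 0,"ry": 0,"rz": -0.03,"fingers": -0.5},{"dx": 6,"dy": 44,"dz": 0,"rx": 0,"ry": 0,"rz": -0.03,"fingers": -0.5},{"dx": 6,"dy": 45,"dz": -20,"rx": 0,"ry": 0,"rz": -0.03,"fingers": -0.5},{"dx": 0,"dy": 0,"dz": -20,"rx": 0,"ry": 0,"rz": 0,"fingers": -0.5}]}}

```text
clock: 8.35
tcp_pos: [0.6414, 0.092, 0.1513]
orientation: [0.001, 0.722, 0.692, 0.002]
wrist_force: [-1.7, 0.1, -1.3]
finger_gap: 0.0641
```

Run:
```python
from h import *
c=snap("wrist"); np.set_printoptions(precision=4,suppress=True)
s=env.get_state();print(s["clock"],s["tcp_pos"],s["orientation"],s["finger_gap"],s["wrist_force"])
cv2.imwrite("pics/w5.png",c["img"][:,:,::-1])
for n,z in dict(radius_block=.046,dial_cover=.036).items():
    for d in cut_out(n,"wrist")[:1]: print(n,round(d["confidence"],2),d["extent"],*pca(c,d["region"],z))
c=snap("top")
for n,z in dict(pin_chuck=.013,chuck_plate=.006).items():
    for d in cut_out(n,"top")[:1]: print(n,round(d["confidence"],2),d["extent"],*pca(c,d["region"],z))
```

```text
8.4 [0.6391 0.0896 0.1468] [-0.0011  0.7222  0.6917 -0.001 ] 0.06366462109041247 [-0.9731 -0.1954 -2.0492]
radius_block 0.77 [292.8, 182.2, 345.1, 290.2] [640.2152  86.9559] [640.1588  85.8211] [31.15151596069336, 71.72380828857422] 87.8852430030255 87.85799407958984
dial_cover 0.96 [83.0, 193.2, 174.8, 274.1] [515.6625  93.3803] [515.5584  92.2023] [57.48483657836914, 60.18143081665039] 27.604100480128892 -2.1012115478515625
pin_chuck 0.57 [384.8, 160.3, 418.9, 172.5] [ 591.1384 -299.6383] [ 591.6998 -299.3694] [19.065746307373047, 96.24066162109375] -79.07683372084858 -79.60507583618164
chuck_plate 0.98 [370.3, 148.0, 429.1, 185.8] [ 588.9587 -297.0128] [ 588.734  -298.4884] [87.8587417602539, 151.1611785888672] -79.54191374999982 -79.73278045654297
```

View pics/w5.png

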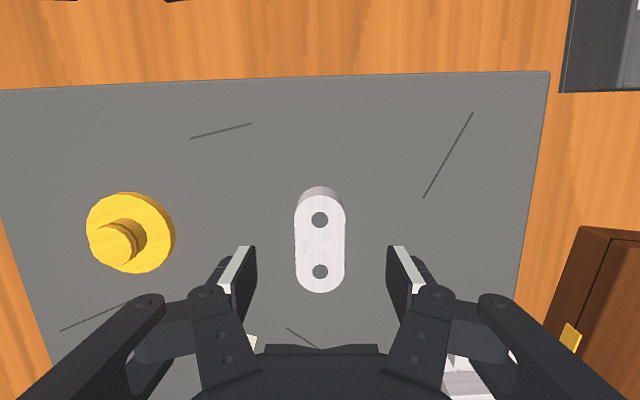

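The chuck is on its plate: 2.5 mm off in x by the top camera, angle matching. The block is centred between the pads at (319,244).

Emit:
{"op": "servo_tool", "data": {"deltas": [{"dx": 0,"dy": 0,"dz": -20,"rx": 0,"ry": 0,"rz": 0,"fingers": -0.5},{"dx": 0,"dy": 0,"dz": -20,"rx": 0,"ry": 0,"rz": 0,"fingers": -0.5},{"dx": 0,"dy": 0,"dz": -3,"rx": 0,"ry": 0,"rz": 0,"fingers": -0.5},{"dx": 0,"dy": 0,"dz": 0,"rx": 0,"ry": 0,"rz": 0,"fingers": 1},{"dx": 0,"dy": 0,"dz": 0,"rx": 0,"ry": 0,"rz": 0,"fingers": 1},{"dx": 0,"dy": 0,"dz": 0,"rx": 0,"ry": 0,"rz": 0,"fingers": 1},{"dx": 0,"dy": 0,"dz": 0,"rx": 0,"ry": 0,"rz": 0,"fingers": 1},{"dx": 0,"dy": 0,"dz": 0,"rx": 0,"ry": 0,"rz": 0,"fingers": 1}], "newtons": 50}}

```text
clock: 9.45
tcp_pos: [0.6414, 0.086, 0.1087]
orientation: [0.001, 0.724, 0.69, 0.001]
wrist_force: [-0.4, -2.1, 6.4]
finger_gap: 0.0287
```

Emit:
{"op": "servo_tool", "data": {"deltas": [{"dx": 0,"dy": 0,"dz": 30,"rx": 0,"ry": 0,"rz": 0,"fingers": 1},{"dx": 0,"dy": 0,"dz": 40,"rx": 0,"ry": 0,"rz": 0,"fingers": 1},{"dx": -10,"dy": -30,"dz": 10,"rx": 0,"ry": 0,"rz": 0,"fingers": 1},{"dx": -20,"dy": -40,"dz": 0,"rx": 0,"ry": 0,"rz": 0,"fingers": 1},{"dx": -20,"dy": -40,"dz": 0,"rx": 0,"ry": 0,"rz": 0,"fingers": 1},{"dx": -20,"dy": -40,"dz": 0,"rx": 0,"ry": 0,"rz": 0,"fingers": 1}]}}

```text
clock: 10.05
tcp_pos: [0.5691, -0.0645, 0.1866]
orientation: [-0.0, 0.723, 0.69, -0.0]
wrist_force: [0.8, -0.6, -2.7]
finger_gap: 0.0288
```

Run:
```python
from h import *
np.set_printoptions(precision=4,suppress=True)
s=env.get_state();print(s["clock"],s["tcp_pos"],s["orientation"],s["finger_gap"],s["wrist_force"])
c=snap("top"); hsv=cv2.cvtColor(c["img"],cv2.COLOR_RGB2HSV)
y=cv2.inRange(hsv,(22,200,150),(34,255,255)); n,l,st,ce=cv2.connectedComponentsWithStats(y)
for i in range(1,n):
    if st[i,4]>60: print(ce[i],st[i,4],*pca(c,l==i,.006))
k=np.ascontiguousarray(cv2.inRange(hsv,(0,0,0),(179,110,70)))
for q in ((406,215),(189,212),(192,168)):
    m=np.zeros_like(k); m[q[1]-26:q[1]+27,q[0]-36:q[0]+37]=1
    print(q,*pca(c,((k>0)|(y>0))&(m>0),.006)[1:])
```

```text
10.05 [ 0.5691 -0.0645  0.1866] [-0.0003  0.7235  0.6904 -0.0001] 0.028844165202242804 [ 0.7734 -0.5581 -2.7038]
[194.7444 169.9775] 356 [581.9983 307.1622] [586.7455 316.377 ] [50.3507080078125, 131.95619201660156] -72.18964855598091 -82.12989044189453
[188.8997 212.063 ] 349 [457.9051 321.6432] [458.1264 321.3706] [58.41492462158203, 58.777740478515625] 77.38513017597029 1.1459420919418335
[405.9262 214.5492] 244 [ 450.5594 -313.1007] [ 450.7159 -313.315 ] [32.26983642578125, 64.76931762695312] 88.94960152777276 89.97734832763672
(406, 215) [ 450.6547 -312.8671] [82.02339172363281, 146.5603790283203] 87.81715607997194 87.76895141601562
(189, 212) [458.8793 320.9084] [81.15242767333984, 147.3934326171875] 83.49162971952171 83.53384399414062
(192, 168) [585.9594 314.7588] [83.1630630493164, 147.1280059814453] -86.88556147898453 -85.73415994644165
```

Emit:
{"op": "servo_tool", "data": {"deltas": [{"dx": -20,"dy": -42,"dz": 0,"rx": 0,"ry": 0,"rz": 0.01,"fingers": 1},{"dx": -20,"dy": -42,"dz": 0,"rx": 0,"ry": 0,"rz": 0,"fingers": 1},{"dx": -20,"dy": -42,"dz": 0,"rx": 0,"ry": 0,"rz": 0,"fingers": 1},{"dx": -20,"dy": -42,"dz": 0,"rx": 0,"ry": 0,"rz": 0,"fingers": 1},{"dx": -20,"dy": -42,"dz": 0,"rx": 0,"ry": 0,"rz": 0,"fingers": 1},{"dx": -19,"dy": -40,"dz": 0,"rx": 0,"ry": 0,"rz": 0,"fingers": 1}]}}

```text
clock: 10.7
tcp_pos: [0.4502, -0.315, 0.1867]
orientation: [-0.0, 0.72, 0.694, 0.0]
wrist_force: [1.1, -0.6, -3.0]
finger_gap: 0.0285
```

Emit:
{"op": "servo_tool", "data": {"deltas": [{"dx": 0,"dy": 0,"dz": 0,"rx": 0,"ry": 0,"rz": 0,"fingers": 1},{"dx": 0,"dy": 0,"dz": -35,"rx": 0,"ry": 0,"rz": 0,"fingers": 1},{"dx": 0,"dy": 0,"dz": -35,"rx": 0,"ry": 0,"rz": 0,"fingers": 1},{"dx": 0,"dy": 0,"dz": -10,"rx": 0,"ry": 0,"rz": 0,"fingers": 1},{"dx": 0,"dy": 0,"dz": 0,"rx": 0,"ry": 0,"rz": 0,"fingers": 1}]}}

```text
clock: 11.2
tcp_pos: [0.4503, -0.312, 0.1051]
orientation: [-0.003, 0.72, 0.694, -0.0]
wrist_force: [-0.7, 0.1, -3.2]
finger_gap: 0.0286
```

Run:
```python
from h import *
c=snap("wrist"); np.set_printoptions(precision=4,suppress=True)
s=env.get_state();print(s["clock"],s["tcp_pos"],s["orientation"],s["finger_gap"],s["wrist_force"])
np.save("w6.npy",c,allow_pickle=True)
for n,z in dict(block_plate=.006,radius_block=.045).items():
    for d in cut_out(n,"wrist")[:2]: print(n,round(d["confidence"],2),d["extent"],*pca(c,d["region"],z))
```

```text
11.25 [ 0.4513 -0.3129  0.1067] [-0.0009  0.7202  0.6938  0.0001] 0.028948110690586164 [ 0.8208 -0.665  -3.0289]
block_plate 0.86 [243.7, 112.9, 401.1, 346.2] [ 451.5408 -283.5543] [ 450.0739 -315.4948] [85.2391586303711, 150.89414978027344] 88.10841915454236 87.80181121826172
radius_block 0.91 [286.0, 192.6, 357.3, 328.7] [ 449.7263 -308.9208] [ 449.6414 -310.5673] [30.641868591308594, 71.36848449707031] 88.27892792997096 88.56620025634766
```

Emit:
{"op": "servo_tool", "data": {"deltas": [{"dx": 1,"dy": -2,"dz": -10,"rx": 0,"ry": 0,"rz": 0,"fingers": 1},{"dx": 0,"dy": 0,"dz": -8,"rx": 0,"ry": 0,"rz": 0,"fingers": 1},{"dx": 0,"dy": 0,"dz": -4,"rx": 0,"ry": 0,"rz": 0,"fingers": 1},{"dx": 0,"dy": 0,"dz": -1,"rx": 0,"ry": 0,"rz": 0,"fingers": 1},{"dx": 0,"dy": 0,"dz": 0,"rx": 0,"ry": 0,"rz": 0,"fingers": 1}]}}

```text
clock: 11.85
tcp_pos: [0.4522, -0.3156, 0.0847]
orientation: [0.0, 0.72, 0.694, 0.0]
wrist_force: [-3.0, 1.5, 4.8]
finger_gap: 0.0289
```

Emit:
{"op": "servo_tool", "data": {"deltas": [{"dx": 0,"dy": 0,"dz": 0,"rx": 0,"ry": 0,"rz": 0,"fingers": -0.2},{"dx": 0,"dy": 0,"dz": 0,"rx": 0,"ry": 0,"rz": 0,"fingers": -0.4},{"dx": 0,"dy": 0,"dz": 2,"rx": 0,"ry": 0,"rz": 0,"fingers": -0.5},{"dx": 0,"dy": 0,"dz": 10,"rx": 0,"ry": 0,"rz": 0,"fingers": -0.5},{"dx": 0,"dy": 0,"dz": 35,"rx": 0,"ry": 0,"rz": 0,"fingers": -0.5},{"dx": 0,"dy": 0,"dz": 45,"rx": 0,"ry": 0,"rz": 0,"fingers": -0.5},{"dx": 24,"dy": 30,"dz": 15,"rx": 0,"ry": 0,"rz": 0.035,"fingers": -0.5},{"dx": 24,"dy": 30,"dz": 0,"rx": 0,"ry": 0,"rz": 0.035,"fingers": -0.5}]}}

```text
clock: 12.65
tcp_pos: [0.5023, -0.2572, 0.1956]
orientation: [0.004, 0.696, 0.718, 0.001]
wrist_force: [0.3, -0.7, -1.3]
finger_gap: 0.0641
```

Emit:
{"op": "servo_tool", "data": {"deltas": [{"dx": 24,"dy": 30,"dz": 0,"rx": 0,"ry": 0,"rz": 0.036,"fingers": -0.5},{"dx": 24,"dy": 31,"dz": 0,"rx": 0,"ry": 0,"rz": 0.036,"fingers": -0.5},{"dx": 24,"dy": 31,"dz": 0,"rx": 0,"ry": 0,"rz": 0.036,"fingers": -0.5},{"dx": 24,"dy": 31,"dz": 0,"rx": 0,"ry": 0,"rz": 0.036,"fingers": -0.5},{"dx": 24,"dy": 31,"dz": 0,"rx": 0,"ry": 0,"rz": 0.036,"fingers": -0.5},{"dx": 24,"dy": 31,"dz": -20,"rx": 0,"ry": 0,"rz": 0.036,"fingers": -0.5},{"dx": 0,"dy": 0,"dz": -20,"rx": 0,"ry": 0,"rz": 0,"fingers": -0.5},{"dx": 0,"dy": 0,"dz": 0,"rx": 0,"ry": 0,"rz": 0,"fingers": -0.5}]}}

```text
clock: 13.45
tcp_pos: [0.6431, -0.069, 0.1484]
orientation: [-0.002, 0.613, 0.79, -0.001]
wrist_force: [-0.4, -0.1, -0.7]
finger_gap: 0.0639
```

Run:
```python
from h import *
c=snap("wrist"); np.set_printoptions(precision=4,suppress=True)
s=env.get_state();print(s["clock"],s["tcp_pos"],s["orientation"],s["finger_gap"],s["wrist_force"])
im=c["img"].copy(); P=lambda x,y,a:(x+np.array([[-10,34,49,0]]).T/1000*np.array([np.cos(a),np.sin(a)])+0)
o=np.array([.6455,-.073]);a=np.radians(104.2)
for t in (-10,0,34,49):
    for z in (.039,):
        p=w2p(c,np.r_[o+t/1000*np.array([np.cos(a),np.sin(a)]),z])[0]; cv2.circle(im,tuple(int(round(v)) for v in p),2,(255,0,0),-1); print(t,p)
cv2.imwrite("pics/w7.png",im[:,:,::-1])
c=snap("top")
for n,z in dict(radius_block=.02,block_plate=.006).items():
    for d in cut_out(n,"top")[:1]: print(n,round(d["confidence"],2),d["extent"],*pca(c,d["region"],z))
```

```text
13.5 [ 0.6433 -0.07    0.1499] [-0.0015  0.6139  0.7894 -0.0008] 0.06421001197161802 [-0.5703  0.2057 -0.48  ]
-10 [323.8586 251.0653]
0 [323.9265 236.71  ]
34 [324.1702 184.5675]
49 [324.2842 159.8201]
radius_block 0.48 [396.9, 209.2, 417.8, 218.0] [ 452.3207 -312.1271] [ 451.325  -310.8771] [29.068023681640625, 64.05728149414062] 89.02464334272673 89.99249267578125
block_plate 0.91 [383.1, 198.8, 430.8, 228.3] [ 450.6214 -310.2094] [ 450.7922 -312.0439] [85.3408432006836, 149.9980926513672] 87.91529476858608 89.33194732666016
```

View pics/w7.png

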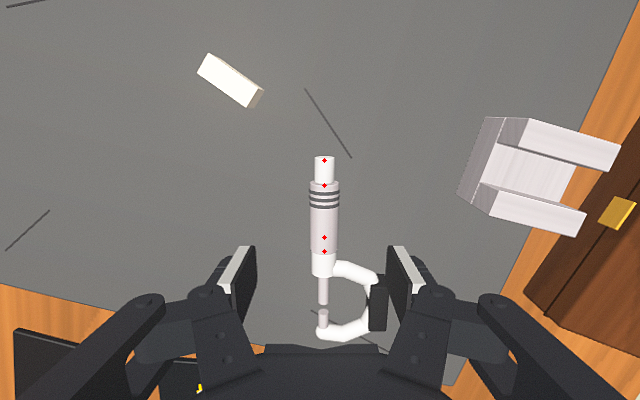

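The red dots (predicted thimble and ratchet points) sit on the chrome micrometer at (324,160–251). The block was released within about 2 mm of centre. Gripping the micrometer next.

Emit:
{"op": "servo_tool", "data": {"deltas": [{"dx": 1,"dy": 0,"dz": 0,"rx": 0,"ry": 0,"rz": 0,"fingers": 0},{"dx": 0,"dy": 0,"dz": -20,"rx": 0,"ry": 0,"rz": 0,"fingers": 0},{"dx": 0,"dy": 0,"dz": -20,"rx": 0,"ry": 0,"rz": 0,"fingers": 0},{"dx": 0,"dy": 0,"dz": -3,"rx": 0,"ry": 0,"rz": 0,"fingers": 0},{"dx": 0,"dy": 0,"dz": 0,"rx": 0,"ry": 0,"rz": 0,"fingers": 1},{"dx": 0,"dy": 0,"dz": 0,"rx": 0,"ry": 0,"rz": 0,"fingers": 1},{"dx": 0,"dy": 0,"dz": 0,"rx": 0,"ry": 0,"rz": 0,"fingers": 1},{"dx": 0,"dy": 0,"dz": 0,"rx": 0,"ry": 0,"rz": 0,"fingers": 1}], "newtons": 70}}

```text
clock: 14.45
tcp_pos: [0.646, -0.0711, 0.1094]
orientation: [0.001, 0.614, 0.789, 0.0]
wrist_force: [-1.5, -1.0, 4.6]
finger_gap: 0.0149
```

Emit:
{"op": "servo_tool", "data": {"deltas": [{"dx": 0,"dy": 0,"dz": 4,"rx": 0,"ry": 0,"rz": 0,"fingers": 1},{"dx": 0,"dy": 0,"dz": 4,"rx": 0,"ry": 0,"rz": 0,"fingers": 1},{"dx": 0,"dy": 0,"dz": 2,"rx": 0,"ry": 0,"rz": 0,"fingers": 1},{"dx": 0,"dy": 0,"dz": 0,"rx": 0,"ry": 0,"rz": 0,"fingers": 1},{"dx": 0,"dy": 0,"dz": 0,"rx": 0,"ry": 0,"rz": 0,"fingers": 1}]}}

```text
clock: 14.95
tcp_pos: [0.6452, -0.0707, 0.1178]
orientation: [-0.0, 0.614, 0.789, 0.0]
wrist_force: [-0.3, 0.1, -1.6]
finger_gap: 0.0147
```

Run:
```python
from h import *
c=snap("wrist"); np.set_printoptions(precision=4,suppress=True)
s=env.get_state();print(s["clock"],s["tcp_pos"],s["orientation"],s["finger_gap"],s["wrist_force"],s["ft_torque"])
a=c["img"][140:400,140:500]
c=snap("side"); p=w2p(c,[.645,-.073,.05])[0].astype(int); print(p)
b=cv2.resize(c["img"][p[1]-50:p[1]+50,p[0]-70:p[0]+70],None,fx=2.57,fy=2.6,interpolation=cv2.INTER_CUBIC)
cv2.imwrite("pics/w8.png",np.hstack([a,b])[:,:,::-1])
```

```text
15.0 [ 0.6452 -0.0706  0.1177] [-0.0001  0.6142  0.7892 -0.    ] 0.014510715427283164 [-0.8352 -0.3553 -1.718 ] [-0.0278  0.0065  0.0069]
[358 201]
```

View pics/w8.png

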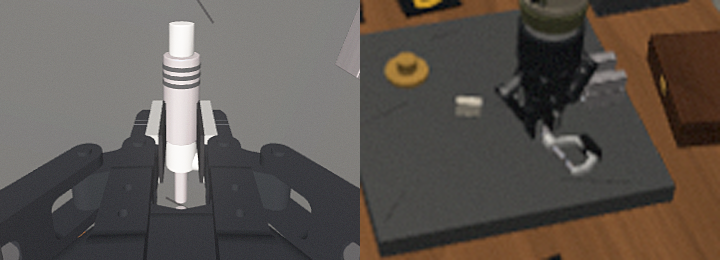

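The micrometer is lifted and level, with a wrist load near 1.7 N. Now over to its plate.

Emit:
{"op": "servo_tool", "data": {"deltas": [{"dx": 0,"dy": 0,"dz": 35,"rx": 0,"ry": 0,"rz": 0,"fingers": 1},{"dx": -3,"dy": 20,"dz": 30,"rx": 0,"ry": 0,"rz": 0,"fingers": 1},{"dx": -7,"dy": 37,"dz": 5,"rx": 0,"ry": 0,"rz": -0.017,"fingers": 1},{"dx": -7,"dy": 37,"dz": 0,"rx": 0,"ry": 0,"rz": -0.017,"fingers": 1},{"dx": -7,"dy": 37,"dz": 0,"rx": 0,"ry": 0,"rz": -0.017,"fingers": 1},{"dx": -7,"dy": 37,"dz": 0,"rx": 0,"ry": 0,"rz": -0.017,"fingers": 1},{"dx": -7,"dy": 37,"dz": 0,"rx": 0,"ry": 0,"rz": -0.017,"fingers": 1},{"dx": -7,"dy": 37,"dz": 0,"rx": 0,"ry": 0,"rz": -0.017,"fingers": 1}]}}

```text
clock: 15.85
tcp_pos: [0.5998, 0.1727, 0.1878]
orientation: [-0.0, 0.654, 0.757, -0.0]
wrist_force: [0.2, -1.2, -1.7]
finger_gap: 0.0143
```

Emit:
{"op": "servo_tool", "data": {"deltas": [{"dx": -7,"dy": 37,"dz": 0,"rx": 0,"ry": 0,"rz": -0.017,"fingers": 1},{"dx": -7,"dy": 37,"dz": 0,"rx": 0,"ry": 0,"rz": -0.017,"fingers": 1},{"dx": -7,"dy": 37,"dz": 0,"rx": 0,"ry": 0,"rz": -0.017,"fingers": 1},{"dx": -7,"dy": 35,"dz": 0,"rx": 0,"ry": 0,"rz": -0.017,"fingers": 1},{"dx": -4,"dy": 15,"dz": -20,"rx": 0,"ry": 0,"rz": 0,"fingers": 1},{"dx": 0,"dy": 0,"dz": -30,"rx": 0,"ry": 0,"rz": 0,"fingers": 1},{"dx": 0,"dy": 0,"dz": -20,"rx": 0,"ry": 0,"rz": 0,"fingers": 1},{"dx": 0,"dy": 0,"dz": 0,"rx": 0,"ry": 0,"rz": 0,"fingers": 1}]}}

```text
clock: 16.65
tcp_pos: [0.5658, 0.3316, 0.114]
orientation: [-0.001, 0.679, 0.734, -0.003]
wrist_force: [-0.1, -0.5, -1.2]
finger_gap: 0.0148
```

Run:
```python
from h import *
c=snap("wrist"); np.set_printoptions(precision=4,suppress=True)
s=env.get_state();print(s["clock"],s["tcp_pos"],s["orientation"],s["finger_gap"],s["wrist_force"])
im=c["img"].copy()
for d in cut_out("micrometer_plate","wrist")[:1]:
    r=pca(c,d["region"],.006); print(round(d["confidence"],2),d["extent"],*r)
# predicted silhouette points for the top-camera plate pose
ce=np.array([.586,.3155]);a=np.radians(94.6);X=np.array([np.cos(a),np.sin(a)]);Y=np.array([-X[1],X[0]])
for u,v in ((-75,-42.5),(75,-42.5),(75,42.5),(-75,42.5),(64,16),(15,16),(-66,16)):
    p=w2p(c,np.r_[ce+(u*X+v*Y)/1000,.006])[0]; cv2.circle(im,tuple(int(round(t)) for t in p),2,(255,0,0),-1)
cv2.imwrite("pics/w9.png",im[:,:,::-1])
```

```text
16.7 [0.567  0.3318 0.1161] [-0.0008  0.6789  0.7342 -0.0019] 0.015027960579338492 [-0.4692  0.274  -1.258 ]
0.73 [282.1, 143.8, 425.4, 348.9] [588.7184 346.0531] [585.0657 315.9221] [84.94685363769531, 145.1755828857422] -85.62700982826817 -85.71424293518066
```

View pics/w9.png

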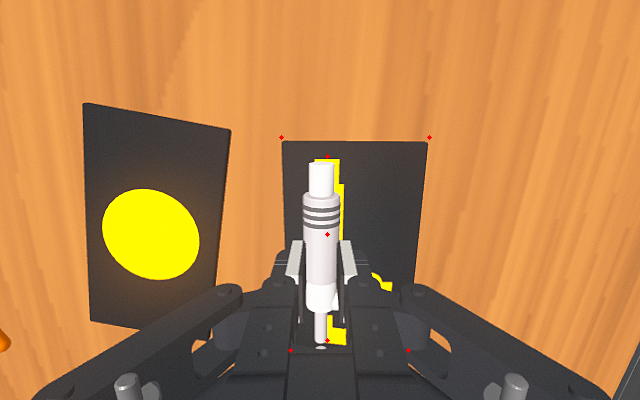

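The plate's top edge lies about 3 px below the dots, so the plate is around 1.5 mm lower in y than I had. The angle is right. Applying a small correction and lowering.

Emit:
{"op": "servo_tool", "data": {"deltas": [{"dx": 1,"dy": -1,"dz": -12,"rx": 0,"ry": 0,"rz": 0,"fingers": 1},{"dx": 0,"dy": 0,"dz": -10,"rx": 0,"ry": 0,"rz": 0,"fingers": 1},{"dx": 0,"dy": 0,"dz": -5,"rx": 0,"ry": 0,"rz": 0,"fingers": 1},{"dx": 0,"dy": 0,"dz": -3,"rx": 0,"ry": 0,"rz": 0,"fingers": 1},{"dx": 0,"dy": 0,"dz": 0,"rx": 0,"ry": 0,"rz": 0,"fingers": 1},{"dx": 0,"dy": 0,"dz": 0,"rx": 0,"ry": 0,"rz": 0,"fingers": 1}]}}

```text
clock: 17.35
tcp_pos: [0.5694, 0.3313, 0.0881]
orientation: [0.0, 0.679, 0.734, 0.0]
wrist_force: [-0.1, 0.4, -0.7]
finger_gap: 0.0146
```

Emit:
{"op": "servo_tool", "data": {"deltas": [{"dx": -1,"dy": -1,"dz": -1,"rx": 0,"ry": 0,"rz": 0,"fingers": 1},{"dx": 0,"dy": 0,"dz": -1,"rx": 0,"ry": 0,"rz": 0,"fingers": 1},{"dx": 0,"dy": 0,"dz": -1,"rx": 0,"ry": 0,"rz": 0,"fingers": 1},{"dx": 0,"dy": 0,"dz": 0,"rx": 0,"ry": 0,"rz": 0,"fingers": 1},{"dx": 0,"dy": 0,"dz": 0,"rx": 0,"ry": 0,"rz": 0,"fingers": 1}]}}

```text
clock: 17.85
tcp_pos: [0.5684, 0.3303, 0.0854]
orientation: [0.0, 0.679, 0.734, 0.0]
wrist_force: [-0.5, -0.2, 3.2]
finger_gap: 0.0147
```

Emit:
{"op": "servo_tool", "data": {"deltas": [{"dx": 0,"dy": 0,"dz": 0,"rx": 0,"ry": 0,"rz": 0,"fingers": 0.3},{"dx": 0,"dy": 0,"dz": 0,"rx": 0,"ry": 0,"rz": 0,"fingers": 0},{"dx": 0,"dy": 0,"dz": 2,"rx": 0,"ry": 0,"rz": 0,"fingers": 0},{"dx": 0,"dy": 0,"dz": 10,"rx": 0,"ry": 0,"rz": 0,"fingers": 0},{"dx": 0,"dy": 0,"dz": 35,"rx": 0,"ry": 0,"rz": 0,"fingers": -0.2},{"dx": 0,"dy": 0,"dz": 45,"rx": 0,"ry": 0,"rz": 0,"fingers": -0.2},{"dx": -7,"dy": -36,"dz": 18,"rx": 0,"ry": 0,"rz": 0,"fingers": -0.2},{"dx": -9,"dy": -40,"dz": 0,"rx": 0,"ry": 0,"rz": 0,"fingers": -0.2}]}}

```text
clock: 18.65
tcp_pos: [0.5547, 0.2553, 0.2]
orientation: [0.002, 0.678, 0.735, 0.004]
wrist_force: [0.4, -0.5, 0.2]
finger_gap: 0.0511
```

Emit:
{"op": "servo_tool", "data": {"deltas": [{"dx": -9,"dy": -40,"dz": 0,"rx": 0,"ry": 0,"rz": 0,"fingers": -0.2},{"dx": -9,"dy": -40,"dz": 0,"rx": 0,"ry": 0,"rz": 0,"fingers": -0.2},{"dx": -9,"dy": -40,"dz": 0,"rx": 0,"ry": 0,"rz": 0,"fingers": -0.2},{"dx": -9,"dy": -40,"dz": -15,"rx": 0,"ry": 0,"rz": 0,"fingers": -0.2},{"dx": 0,"dy": 0,"dz": -20,"rx": 0,"ry": 0,"rz": 0,"fingers": -0.2},{"dx": 0,"dy": 0,"dz": 0,"rx": 0,"ry": 0,"rz": 0,"fingers": -0.2}]}}

```text
clock: 19.25
tcp_pos: [0.5149, 0.093, 0.1588]
orientation: [-0.001, 0.68, 0.733, -0.001]
wrist_force: [-1.0, -0.5, -0.5]
finger_gap: 0.0511
```

Run:
```python
from h import *
c=snap("wrist"); np.set_printoptions(precision=4,suppress=True)
s=env.get_state();print(s["clock"],s["tcp_pos"],s["orientation"],s["finger_gap"],s["wrist_force"])
im=c["img"].copy(); t=np.linspace(0,6.28,24)
for r,z in ((.028,.038),(.013,.056)):
    for p in w2p(c,np.c_[.516+r*np.cos(t),.094+r*np.sin(t),t*0+z]): cv2.circle(im,tuple(int(round(q)) for q in p),1,(255,0,0),-1)
c2=snap("top"); 
for n,z in dict(micrometer=.015,gauge_block=.045,v_block=.06).items():
    for d in cut_out(n,"top")[:3]: print(n,round(d["confidence"],2),d["extent"],*pca(c2,d["region"],z))
b=cv2.resize(rect(c2,.006,.52,.65,.23,.40,1),None,fx=2,fy=2); im[:b.shape[0],:b.shape[1]]=b
cv2.imwrite("pics/w10.png",im[:,:,::-1])
```

```text
19.3 [0.5157 0.0938 0.1599] [-0.0006  0.6794  0.7338 -0.0004] 0.051278114753055694 [-0.5328  0.3896  0.1145]
micrometer 0.78 [357.6, 252.2, 403.4, 269.9] [ 311.8332 -221.3725] [ 306.1745 -230.7952] [47.89765930175781, 127.52706909179688] -82.37549335924245 86.94499206542969
micrometer 0.55 [169.5, 158.9, 211.2, 179.5] [581.9636 309.9565] [586.2687 319.6678] [49.75331497192383, 126.34400177001953] -70.504929593675 -82.30186557769775
gauge_block 0.56 [293.3, 161.6, 299.1, 175.0] [573.4654   7.4116] [573.7106   7.2235] [12.81665325164795, 32.1706657409668] -20.654144511515966 -21.43853759765625
v_block 0.91 [285.1, 103.3, 308.2, 122.4] [742.9313  -0.2512] [742.2491   0.8285] [48.87312316894531, 58.60710525512695] 17.39251165276542 0.07566085457801819
v_block 0.6 [400.3, 212.9, 417.6, 214.1] [ 450.3891 -304.8852] [ 450.3083 -304.9278] [25.464204788208008, 59.577003479003906] 86.63114250693204 89.97978973388672
```

View pics/w10.png

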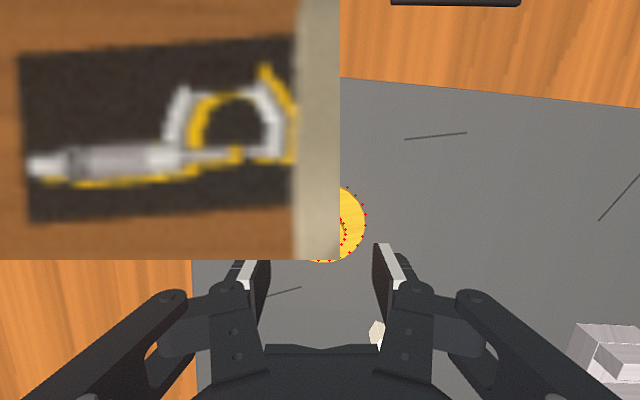

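The inset shows the micrometer on its plate, right way round, about 4 mm toward +y once parallax is removed (tolerance 11). The cover outline dots match its visible edge at (355,215). Gripping the hub above the disc.

Emit:
{"op": "servo_tool", "data": {"deltas": [{"dx": 0,"dy": 0,"dz": -20,"rx": 0,"ry": 0,"rz": 0,"fingers": -0.2},{"dx": 0,"dy": 0,"dz": -18,"rx": 0,"ry": 0,"rz": 0,"fingers": -0.2},{"dx": 0,"dy": 0,"dz": -4,"rx": 0,"ry": 0,"rz": 0,"fingers": -0.2},{"dx": 0,"dy": 0,"dz": 0,"rx": 0,"ry": 0,"rz": 0,"fingers": 1},{"dx": 0,"dy": 0,"dz": 0,"rx": 0,"ry": 0,"rz": 0,"fingers": 1},{"dx": 0,"dy": 0,"dz": 0,"rx": 0,"ry": 0,"rz": 0,"fingers": 1},{"dx": 0,"dy": 0,"dz": 0,"rx": 0,"ry": 0,"rz": 0,"fingers": 1}], "newtons": 40}}

```text
clock: 20.2
tcp_pos: [0.517, 0.0945, 0.1189]
orientation: [0.001, 0.679, 0.734, 0.001]
wrist_force: [-0.0, 0.7, 3.7]
finger_gap: 0.0238
```

Emit:
{"op": "servo_tool", "data": {"deltas": [{"dx": 0,"dy": 0,"dz": 4,"rx": 0,"ry": 0,"rz": 0,"fingers": 1},{"dx": 0,"dy": 0,"dz": 4,"rx": 0,"ry": 0,"rz": 0,"fingers": 1},{"dx": 0,"dy": 0,"dz": 2,"rx": 0,"ry": 0,"rz": 0,"fingers": 1},{"dx": 0,"dy": 0,"dz": 0,"rx": 0,"ry": 0,"rz": 0,"fingers": 1},{"dx": 0,"dy": 0,"dz": 0,"rx": 0,"ry": 0,"rz": 0,"fingers": 1}]}}

```text
clock: 20.7
tcp_pos: [0.5163, 0.0942, 0.1279]
orientation: [0.0, 0.679, 0.734, 0.0]
wrist_force: [0.6, -0.2, -1.8]
finger_gap: 0.0239
```

Run:
```python
from h import *
c=snap("wrist"); cv2.imwrite("pics/w11.png",c["img"][100:,100:540,::-1])
for d in cut_out("cover_plate","top")[:1]: print(d["confidence"],*pca(snap("top"),d["region"],.006))
```

```text
0.6 [458.68098952 328.30250837] [457.23986816 326.75292969] [87.88216400146484, 136.9679718017578] 85.32060641030563 83.41053009033203
```

View pics/w11.png

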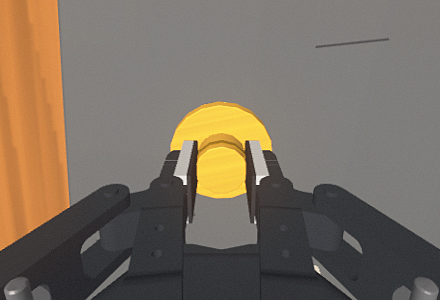

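The cover is held level by its hub at (220,165). Carrying it to its plate.

Emit:
{"op": "servo_tool", "data": {"deltas": [{"dx": 0,"dy": 0,"dz": 30,"rx": 0,"ry": 0,"rz": 0,"fingers": 1},{"dx": -4,"dy": 16,"dz": 30,"rx": 0,"ry": 0,"rz": 0,"fingers": 1},{"dx": -9,"dy": 35,"dz": 0,"rx": 0,"ry": 0,"rz": 0,"fingers": 1},{"dx": -9,"dy": 35,"dz": 0,"rx": 0,"ry": 0,"rz": 0,"fingers": 1},{"dx": -9,"dy": 35,"dz": 0,"rx": 0,"ry": 0,"rz": 0,"fingers": 1},{"dx": -9,"dy": 35,"dz": 0,"rx": 0,"ry": 0,"rz": 0,"fingers": 1},{"dx": -9,"dy": 35,"dz": 0,"rx": 0,"ry": 0,"rz": 0,"fingers": 1},{"dx": -9,"dy": 35,"dz": 0,"rx": 0,"ry": 0,"rz": 0,"fingers": 1}]}}

```text
clock: 21.65
tcp_pos: [0.4577, 0.3216, 0.1878]
orientation: [0.0, 0.679, 0.734, -0.0]
wrist_force: [0.1, 0.2, -0.1]
finger_gap: 0.0235
```

Emit:
{"op": "servo_tool", "data": {"deltas": [{"dx": 0,"dy": 0,"dz": 0,"rx": 0,"ry": 0,"rz": 0,"fingers": 1},{"dx": 0,"dy": 0,"dz": -30,"rx": 0,"ry": 0,"rz": 0,"fingers": 1},{"dx": 0,"dy": 0,"dz": -25,"rx": 0,"ry": 0,"rz": 0,"fingers": 1},{"dx": 0,"dy": 0,"dz": -10,"rx": 0,"ry": 0,"rz": 0,"fingers": 1},{"dx": 0,"dy": 0,"dz": 0,"rx": 0,"ry": 0,"rz": 0,"fingers": 1}]}}

```text
clock: 22.15
tcp_pos: [0.4573, 0.3192, 0.1213]
orientation: [-0.001, 0.679, 0.734, -0.002]
wrist_force: [0.0, -1.0, -0.2]
finger_gap: 0.0236
```

Run:
```python
from h import *
c=snap("wrist"); np.set_printoptions(precision=4,suppress=True)
s=env.get_state();print(s["clock"],s["tcp_pos"],s["orientation"],s["finger_gap"],s["wrist_force"])
for n,z in dict(cover_plate=.006,dial_cover=s["tcp_pos"][2]-.119+.036,micrometer=.015,micrometer_plate=.006).items():
    for d in cut_out(n,"wrist")[:1]: print(n,round(d["confidence"],2),d["extent"],*pca(c,d["region"],z))
cv2.imwrite("pics/w12.png",c["img"][:,:,::-1])
```

```text
22.2 [0.4582 0.3196 0.1226] [-0.0002  0.6792  0.7339 -0.0007] 0.023867790725622326 [-0.2017 -0.3497 -1.0547]
cover_plate 0.63 [247.8, 95.9, 415.2, 331.4] [459.4055 348.6244] [456.9653 319.1577] [84.82378387451172, 150.68052673339844] 85.00526662482804 83.43791198730469
dial_cover 0.65 [268.6, 203.7, 371.8, 295.4] [456.3941 320.7869] [454.6874 318.013 ] [50.5887336730957, 56.69056701660156] -85.36567342342738 68.1830062866211
micrometer 0.86 [481.2, 146.0, 563.8, 334.3] [582.8202 314.3077] [587.7343 318.0551] [55.59770965576172, 130.8854522705078] -64.76304255515538 -77.76192092895508
micrometer_plate 0.58 [441.0, 131.8, 599.8, 343.8] [583.5716 334.8631] [584.8381 313.1963] [87.27217864990234, 150.64341735839844] -87.61586507383458 -85.5037989616394
```

View pics/w12.png

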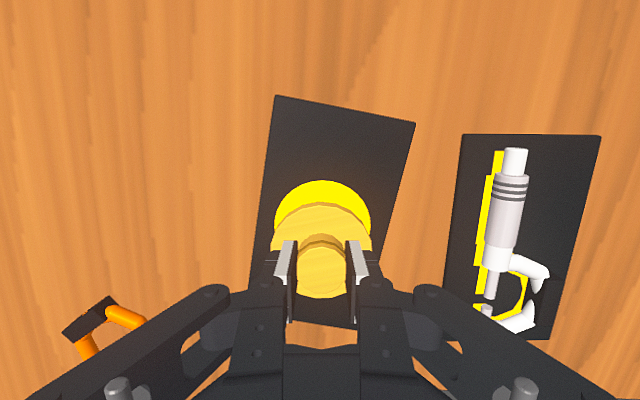

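The cover is aligned over its silhouette at (321,240). Lowering it.

Emit:
{"op": "servo_tool", "data": {"deltas": [{"dx": -1,"dy": 0,"dz": -12,"rx": 0,"ry": 0,"rz": 0,"fingers": 1},{"dx": 0,"dy": 0,"dz": -8,"rx": 0,"ry": 0,"rz": 0,"fingers": 1},{"dx": 0,"dy": 0,"dz": -4,"rx": 0,"ry": 0,"rz": 0,"fingers": 1},{"dx": 0,"dy": 0,"dz": -2,"rx": 0,"ry": 0,"rz": 0,"fingers": 1},{"dx": 0,"dy": 0,"dz": -1,"rx": 0,"ry": 0,"rz": 0,"fingers": 1},{"dx": 0,"dy": 0,"dz": 0,"rx": 0,"ry": 0,"rz": 0,"fingers": 1}]}}

```text
clock: 23.0
tcp_pos: [0.4573, 0.3203, 0.0958]
orientation: [0.0, 0.679, 0.734, -0.0]
wrist_force: [-0.4, -0.6, -1.5]
finger_gap: 0.0236
```

Emit:
{"op": "servo_tool", "data": {"deltas": [{"dx": 0,"dy": 0,"dz": -1,"rx": 0,"ry": 0,"rz": 0,"fingers": 1},{"dx": 0,"dy": 0,"dz": -1,"rx": 0,"ry": 0,"rz": 0,"fingers": 1},{"dx": 0,"dy": 0,"dz": 0,"rx": 0,"ry": 0,"rz": 0,"fingers": 1},{"dx": 0,"dy": 0,"dz": 0,"rx": 0,"ry": 0,"rz": 0,"fingers": 1}]}}

```text
clock: 23.4
tcp_pos: [0.4576, 0.3204, 0.095]
orientation: [0.0, 0.679, 0.734, 0.001]
wrist_force: [-1.1, -1.0, 5.4]
finger_gap: 0.0237
```

Contact. I'll release, lift, and move back so the wrist camera sees both left plates from above.

Emit:
{"op": "servo_tool", "data": {"deltas": [{"dx": 0,"dy": 0,"dz": 0,"rx": 0,"ry": 0,"rz": 0,"fingers": 0.2},{"dx": 0,"dy": 0,"dz": 0,"rx": 0,"ry": 0,"rz": 0,"fingers": -0.2},{"dx": 0,"dy": 0,"dz": 2,"rx": 0,"ry": 0,"rz": 0,"fingers": -0.2},{"dx": 0,"dy": 0,"dz": 15,"rx": 0,"ry": 0,"rz": 0,"fingers": -0.2},{"dx": 0,"dy": 0,"dz": 40,"rx": 0,"ry": 0,"rz": 0,"fingers": -0.2},{"dx": 10,"dy": -20,"dz": 40,"rx": 0,"ry": 0,"rz": 0,"fingers": -0.2},{"dx": 20,"dy": -30,"dz": 30,"rx": 0,"ry": 0,"rz": 0,"fingers": -0.2},{"dx": 25,"dy": -30,"dz": 20,"rx": 0,"ry": 0,"rz": 0,"fingers": -0.2}]}}

```text
clock: 24.2
tcp_pos: [0.5129, 0.2401, 0.244]
orientation: [0.001, 0.678, 0.735, 0.002]
wrist_force: [0.8, 1.1, -0.2]
finger_gap: 0.0511
```

Emit:
{"op": "servo_tool", "data": {"deltas": [{"dx": 25,"dy": -20,"dz": 20,"rx": 0,"ry": 0,"rz": 0,"fingers": -0.2},{"dx": 20,"dy": -20,"dz": 20,"rx": 0,"ry": 0,"rz": 0,"fingers": -0.2},{"dx": 0,"dy": 0,"dz": 0,"rx": 0,"ry": 0,"rz": 0,"fingers": -0.2},{"dx": 0,"dy": 0,"dz": 0,"rx": 0,"ry": 0,"rz": 0,"fingers": -0.2}]}}

```text
clock: 24.6
tcp_pos: [0.5576, 0.1998, 0.2809]
orientation: [-0.0, 0.68, 0.734, 0.0]
wrist_force: [-0.7, 0.8, -0.4]
finger_gap: 0.0513
```

Run:
```python
from h import *
np.set_printoptions(precision=2,suppress=True)
s=env.get_state();print(s["clock"],s["tcp_pos"])
for cam in ("wrist","top"):
    c=snap(cam); print(cam)
    for n,z in dict(micrometer=.015,micrometer_plate=.006,dial_cover=.014,cover_plate=.006,pin_chuck=.013,chuck_plate=.006,radius_block=.02,block_plate=.006,gauge_block=.045,v_block=.06).items():
        for d in cut_out(n,cam)[:1]: print(n,round(d["confidence"],2),d["extent"],*pca(c,d["region"],z))
    if cam=="wrist":
        im=rect(c,.015,.40,.65,.22,.42,.5)
        # predicted micrometer landmarks, plate at (585.5,314) 94.4deg
        a=np.radians(94.4);X=np.array([np.cos(a),np.sin(a)]);Y=np.array([-X[1],X[0]]);o=np.array([585.5,314])+15*X+16*Y
        for u in (-10,34,49): 
            w=o+u*X; cv2.circle(im,(int((420-w[1])*2),int((650-w[0])*2)),2,(255,0,0),-1)
        cv2.imwrite("pics/w13.png",im[:,:,::-1])
```

```text
24.6 [0.56 0.2  0.28]
wrist
micrometer 0.74 [332.0, 0.8, 382.5, 133.5] [580.12 311.46] [586.08 315.88] [50.2636833190918, 126.41386413574219] -71.4165028601538 -82.66188192367554
micrometer_plate 0.93 [315.8, 1.0, 401.1, 148.3] [586.54 314.2 ] [586.09 309.15] [87.1031494140625, 143.59225463867188] 88.9427369679957 -85.44611120223999
dial_cover 0.88 [202.3, 28.6, 258.3, 89.0] [458.44 318.03] [458.19 317.88] [54.56784439086914, 54.8658561706543] -36.681270005123 4.023388385772705
cover_plate 0.71 [188.1, 0.0, 284.4, 136.4] [458.66 309.53] [457.16 311.87] [87.14559173583984, 135.79904174804688] 78.73635014607328 84.02880096435547
radius_block 0.64 [312.4, 0.3, 398.8, 147.1] [585.07 312.45] [583.99 307.68] [83.44461822509766, 137.80465698242188] 89.35493680280513 -85.58277654647827
gauge_block 0.67 [308.1, 325.4, 333.5, 347.7] [572.     8.67] [572.77  10.18] [30.498981475830078, 32.21250534057617] -32.14872408594772 -86.33748412132263
v_block 0.65 [431.6, 343.1, 496.1, 389.7] [730.38 -14.31] [745.47 -10.98] [65.28347778320312, 75.1357192993164] -48.117663256278746 11.603681564331055
top

[... 238 characters left out ...]
17.297805786132812, 87.55992889404297] -78.64459893208988 -76.89445972442627
chuck_plate 0.97 [371.8, 147.7, 429.6, 185.6] [ 589.09 -295.8 ] [ 588.72 -296.7 ] [87.36260223388672, 152.69003295898438] -78.56237139330216 -79.68081665039062
radius_block 0.6 [395.6, 209.9, 419.2, 220.2] [ 450.31 -312.26] [ 449.88 -312.25] [31.96686363220215, 61.316627502441406] -87.29170961448409 89.9927978515625
block_plate 0.85 [379.0, 198.8, 431.9, 229.4] [ 450.43 -309.78] [ 451.65 -311.34] [87.98294067382812, 150.51844787597656] 87.20839189806085 87.67936706542969
v_block 0.9 [290.1, 104.0, 306.1, 121.9] [742.42   0.8 ] [743.7    0.83] [43.12302017211914, 49.82470703125] 0.6336823302873427 0.07972782105207443
```

View pics/w13.png

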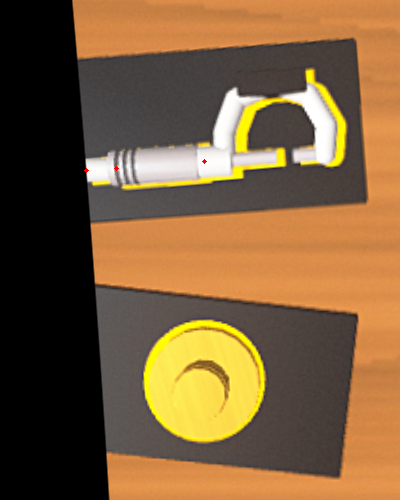

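The rectified view shows the micrometer about 3–4 mm along its own x from its silhouette (limit 11), and the cover centred on its disc at (204,381). All within tolerance, so I'm handing in.

```bash
python3 -c "
from workcell import job; print(job.hand_in())"
```

```text
the job is handed in; nothing more can be done
None
```

All four tools are on their own plates, each lowered until the wrist felt contact and then released. I handed the job in at about 25 s of the 112 s; the hand-in reports no verdict.

| Tool | Last check | Limit |
|---|---|---|
| Pin chuck | about 2–3 mm off centre just after release, in line with its plate | 12 mm |
| Radius block | about 1–2 mm off, in line within about 0.05 rad | 12 mm |
| Dial cover | centred on its disc within about 2 mm | 12 mm |
| Micrometer | right way round, angle matching, 3–4 mm along its own x toward the ratchet end | 11 mm |

- **Blocks left in place:** the V-block was at its starting position in the last top view. The gauge block was still in place after the micrometer was set down. The last wrist view put it about 6 mm off in y, but that look was near the edge of the picture and partly blocked by the gripper; it was never touched.
- **Checks that disagreed:** the final top picture put the chuck 7 mm from its plate's centre in y, with the chuck measuring only 88 mm of its 100 mm. I took that as a cut-off outline. That last picture did not find the micrometer, the cover or the gauge block. The grip on the micrometer's 18 mm thimble read 14.7 mm, but it held level.

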